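# Hang the oil bottle over its drip dish

## Robot

A 7-joint arm with a two-finger parallel gripper is mounted at the origin on the work surface. World frame = base frame: x ahead of the robot, y to its left, z up, the work surface at z = 0. Lengths are in mm, angles in rad, forces in N, time in s.
With the tool pointing down it reaches from about 400 to 875 mm from the base axis. Payload 19.3 kg.
Tool frame: the origin (TCP) lies midway between the tips of the shut fingers; the grasp point (between the pads) lies 19 mm behind it; z points along the fingers, y is the line along which they close (so a half turn about z gives the same grasp; the last joint's range is limited). The gripper opens to 85 mm and grips with 20 to 120 N. Pads are 22 mm wide; open, the fingers measure 114 mm over their backs; the gripper's body (76 mm by 85 mm) begins 54 mm behind the grasp point. The pads swing forward as they close: fully open they stand 13 mm farther back than shut.
Start: joints at [1.201, 0.521, -0.036, 1.599, 0.021, 1.021, -0.113], TCP at [184.553, -597.122, 231.291] pointing down, gripper open.
Joint ranges: [-2.91, 2.91], [-0.3, 2.13], [-1.5, 1.42], [0.17, 2.43], [-1.26, 4.41], [0.16, 1.93], [-2.52, 2.52]. Speed limits (rad/s): [1.89, 1.89, 2.39, 2.39, 3.01, 3.01, 3.01].

## Interface

Orientations are given as a unit quaternion [x, y, z, w].
In Python, from cell import robot, vision gives the robot as it stands.
- The arm moves only by the tool apply_moves, never from a script. Its argument "moves" is text: rows parted by semicolons, each of 4 numbers parted by spaces: the shift along the tool's x, y, z in mm, then the turn about the tool's z in rad. A call has 1 to 8 rows; each row shifts and turns the commanded pose from where the row before left it, along the tool's axes as they then stand; what a row does not reach is not made up. A row lasts 1/10 s, in which the tool goes at most 50 mm and 8.59 degrees, less where a joint would pass 70% of its speed; a pose out of reach is approached as far as the arm can. A call with a gripper value outside its range is refused whole. "jaw" is the opening, from 0 (shut) to 1 (fully open), set as the call begins (left out, the last holds). The fingers move at their own pace and stop on an object; "newtons" is the grip in N (left out, the last holds). Time passes only in rows, so rows that do not move let the fingers close. It gives the time, the measured TCP pose, the force, the opening and the grip force at its end, in the units of the state.
- robot.get_obs(): the state, without advancing time (a new reading comes with each control period).
- vision.capture(name): name is "side" or "top"; returns a dict with "image" (420x560x3 uint8, red, green, blue), "K" (3x3 intrinsics, pixels), "R" (3x3) and "t" (3): a world point X has camera coordinates R X + t. Camera axes: x right, y down, z forward; pixel columns grow to the right and rows downward; lengths in mm; the calibration is good to about 2 mm. A picture is of the moment at which its call begins. There is no depth.
- robot.hand_in(): hands the job in; it is judged then, once.
The state is a dict: "clock": time; "qpos": joint angles; "joint_velocities": joint speeds; "tau": joint torques, N m; "eef_pos": TCP position; "orientation": TCP orientation; "ft_force": force on the tool from outside, world axes, zero at the start; "wrist_torque": the same for the moment, N m; "opening": finger opening in mm; "finger_force": force on a finger pad.
Only numpy, scipy, OpenCV 4.12 (cv2) and the standard library are available. Lean on these libraries where they do the work, as an engineer would, in place of code of your own. Each camera call takes 0.05 s, during which the arm holds its last target. There are 200 camera calls.

## Task

First swing the stand's swivel hook round until it points over the centre of the stand's drip dish, and let go of it. Then stand the fallen loop-capped oil bottle upright on its foot on the desk and let go, then pick it up again and hang it by its eye on the hook, so that it hangs still and free above the dish with the hook still pointing over the dish. Leave the other things on the desk where they are.

Things in the scene. Friction and masses are not known exactly. Their poses are not given: they have to be found in the camera images.
- stand: Drip stand fixed to the desk: grey foot plate 185 x 90 x 10 mm, steel post 16 mm across, 185 mm high, and an open steel drip dish (76 mm across, rim 24 mm above the desk) on the plate. Origin on the desk under the post's axis; z up; x points from the post to the dish's centre 95 mm away. The plate reaches from x = -50 to 135 mm.
- hook: Swivel hook on the post: black hub 24 mm across (top 205 mm above the desk) with one steel wire arm 6 mm thick. Turns all the way round, either way; about 1 N pushed sideways near its end moves it (friction 0.08 N m, no spring); it stays where left. Origin on the post's axis 185 mm above the desk; x along the arm, z up.
- hook_seat (a point): Bottom of the dip in the hook's wire, on its centreline: 95 mm from the post's axis, 185 mm above the desk. The bottle's eye hangs here. Wire centreline in the hook's (x, z), mm: level at z = 8 from the hub to x = 70, down to this seat (95, 0), up to the tip.
- hook_tip (a point): End of the hook's wire (centreline), 113 mm from the post's axis and 197 mm above the desk.
- dish (a point): Centre of the drip dish's inner floor, 13 mm above the desk, 95 mm from the post's axis.
- bottle: Oil bottle with a hanging-loop cap, 0.11 to 0.2 kg, at first lying with its z up, axis 20 mm above the desk. Origin at the centre of its foot; x runs from foot to cap (up when upright), y and z square to its flat sides. Along x: grey body 40 x 40 mm from 0 to 70 mm; neck 24 mm across to 80; round white cap 30 mm across to 92; then the flat loop, then the tab; 166 mm in all.
- eye (a point): Middle of the eye's upper edge (beside the tab), 122 mm from the foot along the bottle's x; it rests on the hook's wire, 3 mm above the centreline. The white loop is 38 mm wide (y), 8 mm thick (z), ends at x = 130 mm; its eye goes through along the bottle's z, 26 mm wide (y), from x = 92 to 122 mm.
- tab (a point): Middle of the finger tab on top of the loop, 150 mm from the foot along the bottle's x. The tab is 24 mm wide (y), 8 mm thick (z), from x = 130 to 166 mm.
- petri: Closed clear plastic petri dish, 60 mm across, 15 mm high; a bystander, origin under its centre.
- plain_bottle: Amber glass bottle with a plain black cap, no loop, standing, 36 mm across, 80 mm high; a bystander, origin under its centre.
- slide_box: Grey slide box with a white lid, 87 x 62 x 34 mm, lying flat; a bystander, origin under its centre.
- mouse: Black computer mouse, 105 x 60 x 32 mm; a bystander, origin under its centre.
- canister: Black round lens canister, 48 mm across, 60 mm high; a bystander, origin under its centre.
- driver: Screwdriver with a black handle, 170 mm long, lying flat; a bystander, origin on the desk under its middle.
There are look-alikes about, which are no part of the job. Leave any purple or red look-alike of the stand alone.

How it is judged (in metres and radians):
On the way, in this order (a step that is already met when the one before it is completed fails the run):
1. the hook points over the dish (its seat within 15 mm of the dish's centre, seen from above) and the gripper has let go of it, with the bottle still lying (horizontal distance between hook_seat and dish below 0.015 m and contact force between the fingers and hook below 0.1 N and angle between bottle's own x axis and vertical above 1.2 rad), for 0.3 s.
2. the bottle stands upright on its foot on the desk, released (angle between bottle's own x axis and vertical below 0.1 rad and height (world z) of bottle below 0.007 m and contact force between the fingers and bottle below 0.1 N and linear speed of bottle below 0.03 m/s), for 0.3 s.
At the end, for the whole second after the job is handed in: The bottle hangs by its eye in the hook's dip (eye's upper edge within 18 mm of the seat), foot more than 45 mm above the desk, upright within 0.25 rad, still (under 0.04 m/s and 0.4 rad/s), and the hook's seat is within 20 mm of the dish's centre seen from above (horizontal distance between hook_seat and dish below 0.02 m and distance between eye and hook_seat below 0.018 m and angle between bottle's own x axis and vertical below 0.25 rad and height (world z) of bottle above 0.045 m and linear speed of bottle below 0.04 m/s and angular speed of bottle below 0.4 rad/s); the robot touches nothing.
It fails at once if one of the bystanders (petri dish, plain bottle, slide box, mouse, canister, screwdriver) is moved by more than 30 mm (distance of any of petri, plain_bottle, slide_box, mouse, canister, driver from where it was at the start of the episode above 0.03 m).
It also fails if it takes over 72 s, if anything falls off the work surface, if the arm or the gripper's body presses on something with over 40 N, if the wrist force passes 120 N, or if a joint passes its speed limit or range.

## Working session

There is one attempt and no reset: what is moved stays moved. The work goes in short steps, Python scripts to look and compute and a tool call to move; the robot and the scene stay as the last step left them, time stands still between calls to the robot, and variables do not carry over. Pictures are saved under pics/ and viewed, at most 10 in all, crops included, and the job is handed in when it is done.

Besides the shell and the picture viewer there is one more tool, called after "Request:" in YAML: its name, and indented under it one key for each argument. apply_moves: Moves the arm, as the interface text tells. Its arguments: {"type":"object","properties":{"moves":{"type":"string"},"jaw":{"type":"number"},"newtons":{"type":"number"}},"required":["moves"]}

```bash
mkdir -p pics; cat > h.py <<'E'
import numpy as np,cv2
from cell import robot,vision
def cap(n,f=None):
    c=vision.capture(n)
    if f: cv2.imwrite(f,cv2.cvtColor(c["image"],cv2.COLOR_RGB2BGR))
    return c
def ray(c,u,v,z):
    R=np.array(c["R"]);t=np.array(c["t"]);o=-R.T@t
    d=R.T@np.linalg.inv(c["K"])@[u,v,1]
    return o+d*(z-o[2])/d[2]
def proj(c,X):
    p=np.array(c["K"])@(np.array(c["R"])@X+c["t"]);return p[:2]/p[2]
E
python3 - <<'E'
from h import *
a=cap("top");b=cap("side")
np.save("cal.npy",{"top":{k:np.array(a[k]) for k in "KRt"},"side":{k:np.array(b[k]) for k in "KRt"}},allow_pickle=True)
cv2.imwrite("pics/t0.png",cv2.cvtColor(a["image"],4)); cv2.imwrite("pics/s0.png",cv2.cvtColor(b["image"],4))
for c in(a,b): print(c["K"],c["R"],-np.array(c["R"]).T@c["t"])
print(robot.get_obs())
E
```

```text
[[383.46167763   0.         279.65358559]
 [  0.         383.46167763 211.36792557]
 [  0.           0.           1.        ]] [[-0.01099612 -0.99975741 -0.01908409]
 [-0.98937079  0.01364541 -0.14477307]
 [ 0.14499836  0.0172893  -0.98928083]] [ 407.53637937   48.5936356  1053.67949123]
[[424.17717498   0.         282.19918408]
 [  0.         424.17717498 214.88358492]
 [  0.           0.           1.        ]] [[ 0.9851403  -0.17165449 -0.00577313]
 [-0.13204004 -0.73543733 -0.66460316]
 [ 0.10983634  0.65548964 -0.74717422]] [ 418.78322498 -647.41878004  923.94455337]
{'clock': 0.1, 'qpos': array([ 1.20078621,  0.52197877, -0.03632962,  1.59991294,  0.0212101 ,
        1.02107813, -0.11279398]), 'joint_velocities': array([-2.60732469e-04,  1.16798117e-03,  2.13178125e-06, -2.54784435e-03,
        2.59104222e-04, -1.24611199e-03, -1.23459842e-03]), 'tau': array([ 4.55533736e-03, -9.28491497e+01,  1.98495492e+00, -3.70531905e+01,
        1.82707433e-02,  5.40423556e-03,  5.14092312e-05]), 'eef_pos': array([ 184.4728494 , -596.86423894,  230.78170525]), 'orientation': array([ 9.88785026e-01,  1.49344993e-01, -1.10872861e-04, -4.83403375e-04]), 'ft_force': array([ 0.02877901,  0.58714854, -0.36151865]), 'wrist_torque': array([-0.0074644 ,  0.01487147,  0.00724352]), 'finger_force': 0.0, 'opening': 85.30205931987737}
```

View pics/t0.png

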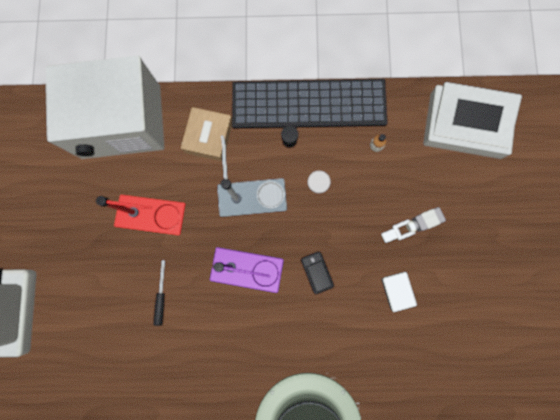

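View pics/s0.png

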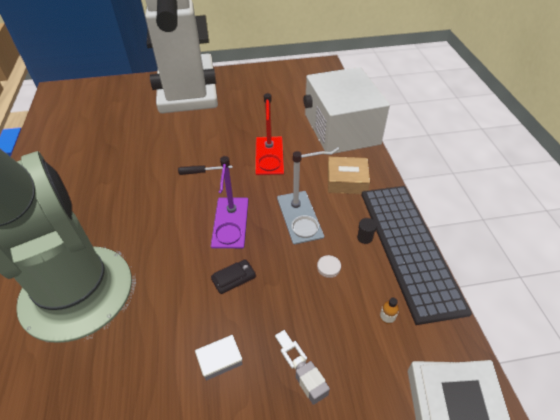

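Candidates:
- Stands, in the top view: grey at (252,197), red at (150,215) and purple at (247,270). The grey one, with its hook hub at (226,184) and tip at (224,138), fits the description.
- Bottles: the fallen white-loop bottle at (415,226) or the amber bottle at (378,143). The white-loop one is the target.

I'll check both choices in a close crop.

```bash
python3 - <<'E'
from h import *
t=cv2.imread("pics/t0.png");s=cv2.imread("pics/s0.png")
r=lambda im,x,y,w,h:cv2.resize(im[y:y+h,x:x+w],(400,300),interpolation=cv2.INTER_CUBIC)
cv2.imwrite("pics/c0.png",np.vstack([np.hstack([r(t,210,130,100,75),r(t,370,190,80,60)]),np.hstack([r(s,270,140,140,105),r(s,260,325,100,75)])]))
d=np.load("cal.npy",allow_pickle=True).item()
for n in d:print(n,proj(d[n],[0,0,0]),proj(d[n],[184,-597,230]))
E
```

```text
top [308.21326728 428.02384218] [609.58814402 376.23103168]
side [ 76.46281557 291.57123742] [ 91.8427684  582.06902705]
```

View pics/c0.png

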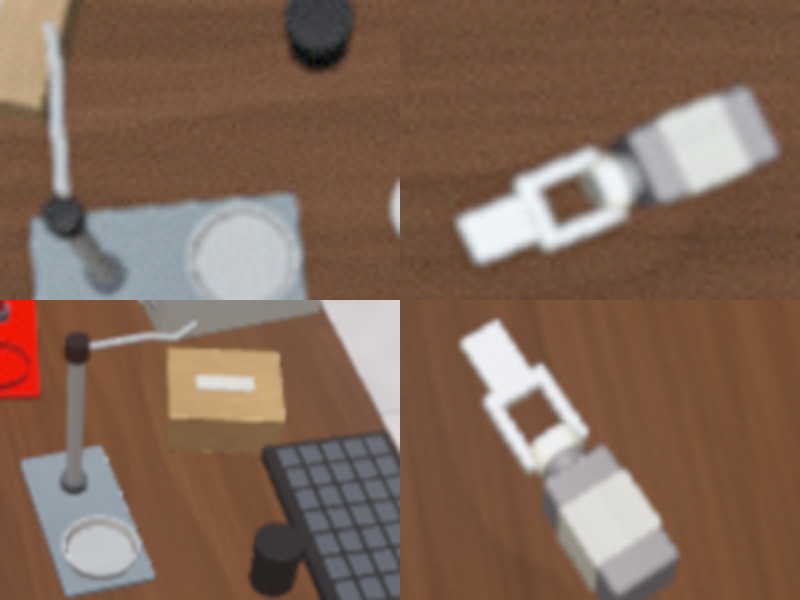

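```bash
python3 - <<'E'
from h import *
d=np.load("cal.npy",allow_pickle=True).item();T=d["top"];S=d["side"]
p=lambda n,*a:print(n,ray(*a).round(1))
p("hub",T,226.2,183.2,205);p("postfoot",T,236,198,10);p("dish",T,271,193.8,24);p("tip",T,222.5,137,197)
p("tabend",T,383.6,238.2,24);p("foot",T,442.2,214.4,40)
s=lambda x,y:(270+x/2.857,140+(y-300)/2.857)
p("hub s",S,*s(77,341),205);p("dish s",S,*s(101,547),24);p("tip s",S,*s(195,323),197);p("postfoot s",S,*s(74,484),10)
b=lambda x,y:(260+x/4-100,325+(y-300)/4)
p("tabend s",S,*b(480,331),24);p("foot s",S,*b(640,568),40)
for n,u,v,z in(("petri",319,181,15),("amber",379,140,80),("box",400,292,34),("mouse",317,272,30),("can",290,133,60)):p(n,T,u,v,z)
E
```

```text
hub [598.2 183.9 205. ]
postfoot [599.6 187.4  10. ]
dish [607.3  89.7  24. ]
tip [710.1 194.9 197. ]
tabend [ 482.1 -210.5   24. ]
foot [ 542.1 -364.    40. ]
hub s [598.3 183.8 205. ]
dish s [606.9  88.5  24. ]
tip s [713.6 198.7 197. ]
postfoot s [600. 188.  10.]
tabend s [ 484.5 -210.9   24. ]
foot s [ 541.6 -360.2   40. ]
petri [643.1 -43.   15. ]
amber [ 736.  -197.3   80. ]
box [ 341.4 -243.3   34. ]
mouse [394.9 -30.1  30. ]
can [766.5  35.7  60. ]
```

The crops confirm both choices: the grey stand with its hook pointing away from the dish at about 6°, and the white-loop bottle lying flat with its tab toward (383,238).

```bash
cat >> h.py <<'E'
from scipy.spatial.transform import Rotation as Ro
def rows(tx,ty,tz,psi,n=None,rot=True):
    "rows (tool axes) from measured pose to target, tool down, psi=deg of tool x"
    o=robot.get_obs();R=Ro.from_quat(o["orientation"]).as_matrix();p=o["eef_pos"]
    ps=np.arctan2(R[1,0],R[0,0]);a=np.deg2rad(psi)-ps
    D=np.array([tx,ty,tz])-p;L=np.linalg.norm(D)
    n=n or max(1,int(np.ceil(max(L/45,abs(a)/.145))))
    out=[]
    for i in range(n):
        c,s=np.cos(ps),np.sin(ps);d=D/n
        out.append("%.1f %.1f %.1f %.3f"%(c*d[0]+s*d[1],s*d[0]-c*d[1],-d[2],-a/n));ps+=a/n
    print("now",p.round(1),"psi",round(np.rad2deg(np.arctan2(R[1,0],R[0,0])),1),"tilt",np.rad2deg(np.arccos(-R[2,2])).round(2))
    for k in range(0,n,8):print("; ".join(out[k:k+8]))
E
python3 -c "
from h import *
rows(653,190,255,186,22)"
```

```text
now [ 184.5 -596.9  230.8] psi 17.2 tilt 0.06
30.9 -27.9 -1.1 -0.134; 34.4 -23.5 -1.1 -0.134; 37.2 -18.7 -1.1 -0.134; 39.4 -13.6 -1.1 -0.134; 40.8 -8.2 -1.1 -0.134; 41.5 -2.7 -1.1 -0.134; 41.5 2.9 -1.1 -0.134; 40.8 8.4 -1.1 -0.134
39.3 13.8 -1.1 -0.134; 37.1 18.9 -1.1 -0.134; 34.2 23.7 -1.1 -0.134; 30.8 28.0 -1.1 -0.134; 26.7 31.9 -1.1 -0.134; 22.2 35.2 -1.1 -0.134; 17.3 37.8 -1.1 -0.134; 12.1 39.8 -1.1 -0.134
6.7 41.1 -1.1 -0.134; 1.2 41.6 -1.1 -0.134; -4.4 41.4 -1.1 -0.134; -9.9 40.4 -1.1 -0.134; -15.2 38.8 -1.1 -0.134; -20.2 36.4 -1.1 -0.134
```

Request:
apply_moves:
  moves: "31 -28 -2 -0.134; 34 -24 -2 -0.134; 37 -19 -2 -0.134; 39 -14 -2 -0.134; 41 -8 -2 -0.134; 42 -3 -2 -0.134; 42 3 -2 -0.134; 41 8 -2 -0.134"
  jaw: 1

```text
clock: 0.9
eef_pos: [354.3, -307.4, 247.3]
orientation: [0.772, 0.635, -0.0, -0.0]
ft_force: [1.6, -0.1, -0.2]
opening: 85.6
finger_force: 0.0
```

Request:
apply_moves:
  moves: "39 14 -1 -0.134; 37 19 -1 -0.134; 34 24 -1 -0.134; 31 28 -1 -0.134; 27 32 -1 -0.134; 22 35 -1 -0.134; 17 38 -1 -0.134; 12 40 -1 -0.134"

```text
clock: 1.7
eef_pos: [525.4, -21.9, 255.3]
orientation: [0.339, 0.941, -0.0, -0.0]
ft_force: [0.8, -1.4, 0.6]
opening: 85.5
finger_force: 0.0
```

```bash
python3 -c "
from h import *
rows(653,190,255,186)"
```

```text
now [525.4 -21.9 255.3] psi 140.3 tilt 0.01
6.2 40.7 0.0 -0.133; 0.7 41.2 0.0 -0.133; -4.7 40.9 0.0 -0.133; -10.1 40.0 0.0 -0.133; -15.3 38.3 0.0 -0.133; -20.3 35.9 0.0 -0.133
```

Request:
apply_moves:
  moves: "6 41 0 -0.133; 1 41 0 -0.133; -5 41 0 -0.133; -10 40 0 -0.133; -15 38 0 -0.133; -20 36 0 -0.133; 0 0 0 0"

```text
clock: 2.4
eef_pos: [653.2, 193.2, 254.0]
orientation: [-0.055, 0.998, 0.002, -0.001]
ft_force: [-0.2, -0.5, -0.1]
opening: 85.4
finger_force: 0.0
```

```bash
python3 -c "
from h import *
rows(653,190,174,186,4)
c=cap('side','pics/s1.png');t=cap('top','pics/t1.png')
r=lambda im,x,y,w,h:cv2.resize(im[y:y+h,x:x+w,::-1],(400,400),interpolation=cv2.INTER_CUBIC)
cv2.imwrite('pics/c1.png',np.hstack([r(c['image'],260,100,140,140),r(t['image'],190,110,100,100)]))"
```

```text
now [653.2 193.2 254. ] psi -173.7 tilt 0.2
0.1 -0.8 20.0 -1.570; 0.8 0.1 20.0 -1.570; -0.1 0.8 20.0 -1.570; -0.8 -0.1 20.0 -1.570
```

View pics/c1.png

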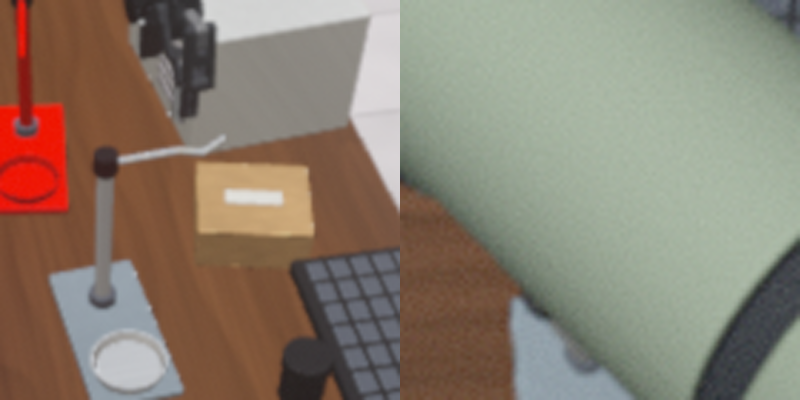

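The side crop shows both open fingers above the wire, at about (185,60–115), straddling it. Descend and grip.

Request:
apply_moves:
  moves: "0 3 40 0; 0 0 40 0; 0 0 0 0"

```text
clock: 2.8
eef_pos: [650.7, 188.1, 170.8]
orientation: [-0.049, 0.999, -0.002, -0.003]
ft_force: [-0.4, -1.2, 0.1]
opening: 85.2
finger_force: 0.0
```

Request:
apply_moves:
  moves: "0 0 0 0; 0 0 0 0; 0 0 0 0; 0 0 0 0; 0 0 0 0; 0 0 0 0"
  jaw: 0
  newtons: 20

```text
clock: 3.4
eef_pos: [652.9, 190.9, 175.8]
orientation: [-0.05, 0.999, 0.0, 0.0]
ft_force: [-0.3, -0.8, 3.5]
opening: 4.9
finger_force: 19.6
```

```bash
cat > arc.py <<'E'
from h import *
import sys
o=robot.get_obs();P=np.array([598.5,184.5]);p=o["eef_pos"][:2]-P
r=np.hypot(*p);a=np.arctan2(p[1],p[0]);end=np.deg2rad(float(sys.argv[1]));n=int(sys.argv[2])
R=Ro.from_quat(o["orientation"]).as_matrix();ps=np.arctan2(R[1,0],R[0,0])
da=(end-a)/n;print(r,np.rad2deg(a),np.rad2deg(ps),o["eef_pos"],o["ft_force"],o["opening"])
for i in range(n):
    d=r*np.array([np.cos(a+da)-np.cos(a),np.sin(a+da)-np.sin(a)]);c,s=np.cos(ps),np.sin(ps)
    print("%.1f %.1f 0 %.3f"%(c*d[0]+s*d[1],s*d[0]-c*d[1],-da),end="; ");a+=da;ps+=da
E
python3 arc.py -84.9 14
```

```text
54.80001176069289 6.703630974500229 -174.268266368144 [652.92535799 190.89700685 175.76235842] [-0.25547221 -0.7962495   3.47972116] 4.877405134481153
0.3 -6.2 0 0.114; 0.3 -6.2 0 0.114; 0.3 -6.2 0 0.114; 0.3 -6.2 0 0.114; 0.3 -6.2 0 0.114; 0.3 -6.2 0 0.114; 0.3 -6.2 0 0.114; 0.3 -6.2 0 0.114; 0.3 -6.2 0 0.114; 0.3 -6.2 0 0.114; 0.3 -6.2 0 0.114; 0.3 -6.2 0 0.114; 0.3 -6.2 0 0.114; 0.3 -6.2 0 0.114;
```

Request:
apply_moves:
  moves: "0.3 -6.2 0 0.114; 0.3 -6.2 0 0.114; 0.3 -6.2 0 0.114; 0.3 -6.2 0 0.114; 0.3 -6.2 0 0.114; 0.3 -6.2 0 0.114; 0.3 -6.2 0 0.114"

```text
clock: 4.1
eef_pos: [640.5, 150.8, 175.7]
orientation: [0.344, 0.939, 0.001, 0.0]
ft_force: [-1.9, 2.6, 4.5]
opening: 4.9
finger_force: 19.7
```

```bash
python3 arc.py -84.9 7
```

```text
53.855484827471365 -38.73862684979964 139.77201937624187 [640.5077474  150.79892577 175.74773362] [-1.88074094  2.62530812  4.45335272] 4.914278746459213
0.2 -6.2 0 0.115; 0.2 -6.2 0 0.115; 0.2 -6.2 0 0.115; 0.2 -6.2 0 0.115; 0.2 -6.2 0 0.115; 0.2 -6.2 0 0.115; 0.2 -6.2 0 0.115;
```

Request:
apply_moves:
  moves: "0.2 -6.2 0 0.114; 0.2 -6.2 0 0.114; 0.2 -6.2 0 0.114; 0.2 -6.2 0 0.114; 0.2 -6.2 0 0.114; 0.2 -6.2 0 0.114; 0.2 -6.2 0 0.114; 0 0 0 0"

```text
clock: 4.9
eef_pos: [602.8, 131.5, 175.8]
orientation: [0.681, 0.732, 0.001, -0.0]
ft_force: [-2.0, 5.4, 0.4]
opening: 5.0
finger_force: 19.6
```

```bash
python3 arc.py -84.9 1
```

```text
53.14303748377738 -85.35802164943117 94.12118550462519 [602.80082368 131.53127953 175.82594113] [-1.99330492  5.40443765  0.37769761] 4.973935041433302
0.0 0.4 0 -0.008;
```

Request:
apply_moves:
  moves: "0 0 0 0; 0 0 0 0; 0 0 0 0; 0 0 -15 0; 0 0 -40 0; 0 0 -40 0"
  jaw: 1

```text
clock: 5.5
eef_pos: [603.1, 130.0, 272.2]
orientation: [0.68, 0.733, -0.0, -0.0]
ft_force: [0.3, 0.2, 0.6]
opening: 85.8
finger_force: 0.0
```

```bash
python3 - <<'E'
from h import *
b=np.array([-.361,.933]);F=np.array([541.8,-362]);g=F+b*153;print(g)
rows(g[0],g[1],150,111.1)
E
```

```text
[ 486.567 -219.251]
now [603.1 130.  272.2] psi 94.3 tilt 0.06
-37.7 -15.8 13.6 -0.033; -37.2 -17.1 13.6 -0.033; -36.6 -18.3 13.6 -0.033; -36.0 -19.4 13.6 -0.033; -35.3 -20.6 13.6 -0.033; -34.7 -21.7 13.6 -0.033; -33.9 -22.9 13.6 -0.033; -33.2 -23.9 13.6 -0.033
-32.4 -25.0 13.6 -0.033
```

Request:
apply_moves:
  moves: "-38 -16 5 -0.033; -37 -17 5 -0.033; -37 -18 15 -0.033; -36 -19 15 -0.033; -35 -21 18 -0.033; -35 -22 18 -0.033; -34 -23 18 -0.033; -33 -24 18 -0.033"

```text
clock: 6.3
eef_pos: [499.7, -182.7, 158.8]
orientation: [0.577, 0.817, 0.0, 0.001]
ft_force: [1.6, -0.2, -0.3]
opening: 85.6
finger_force: 0.0
```

Request:
apply_moves:
  moves: "-32 -25 10 -0.033; 0 0 0 0; 0 0 0 0"

```text
clock: 6.6
eef_pos: [487.1, -220.2, 148.9]
orientation: [0.565, 0.825, 0.0, 0.0]
ft_force: [0.3, 1.0, -0.0]
opening: 85.5
finger_force: 0.0
```

```bash
python3 - <<'E'
from h import *
rows(486.6,-219.3,150,111.1)
t=cap('top','pics/t2.png');s=cap('side','pics/s2.png')
r=lambda im,x,y,w,h:cv2.resize(im[y:y+h,x:x+w,::-1],(400,300),interpolation=cv2.INTER_CUBIC)
t=t['image'];s=s['image']
cv2.imwrite("pics/c2.png",np.vstack([np.hstack([r(t,210,130,100,75),r(t,350,170,120,90)]),np.hstack([r(s,270,140,140,105),r(s,250,310,120,90)])]))
E
```

```text
now [ 487.1 -220.2  148.9] psi 111.2 tilt 0.02
1.0 -0.1 -1.1 0.002
```

View pics/c2.png

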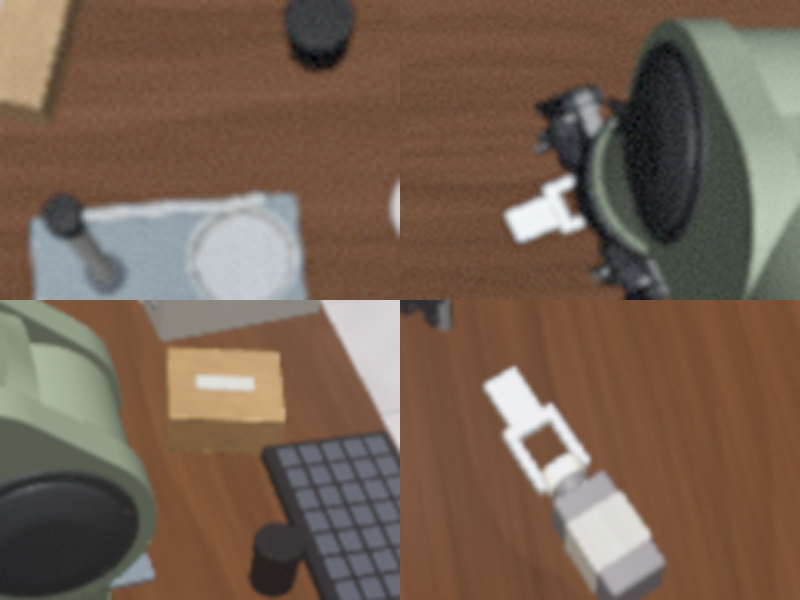

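```bash
python3 - <<'E'
from h import *
d=np.load("cal.npy",allow_pickle=True).item();T=d["top"]
print(ray(T,275.5,179.2,197))
E
```

```text
[607.57195589  72.24723722 197.        ]
```

Request:
apply_moves:
  moves: "0 0 40 0; 0 0 40 0; 0 0 40 0; 0 0 15 0; 0 0 9 0; 0 0 0 0; 0 0 0 0"

```text
clock: 7.4
eef_pos: [488.0, -219.5, 5.7]
orientation: [0.564, 0.826, 0.0, 0.001]
ft_force: [-0.9, -0.0, 0.5]
opening: 85.4
finger_force: 0.0
```

Request:
apply_moves:
  moves: "0 0 1 0; 0 0 0 0; 0 0 0 0; 0 0 0 0; 0 0 0 0; 0 0 0 0"
  jaw: 0
  newtons: 20

```text
clock: 8.0
eef_pos: [487.2, -219.5, 3.4]
orientation: [0.564, 0.826, 0.0, 0.0]
ft_force: [0.4, -0.6, 0.6]
opening: 23.4
finger_force: 25.0
```

```bash
python3 - <<'E'
from h import *
o=robot.get_obs();print(o["eef_pos"],o["opening"])
th=np.deg2rad(np.linspace(0,90,25));h=153*np.cos(th)-23*np.sin(th);z=153*np.sin(th)+23*np.cos(th)
for i in range(24):print("%.1f 0 %.1f 0"%(h[i+1]-h[i],z[i]-z[i+1]),end=";\n" if i%8==7 else "; ")
E
```

```text
[ 487.15832442 -219.48988012    3.35632399] 23.360366153752768
-1.8 0 -10.0 0; -2.5 0 -9.8 0; -3.1 0 -9.6 0; -3.7 0 -9.4 0; -4.3 0 -9.1 0; -4.9 0 -8.8 0; -5.5 0 -8.5 0; -6.0 0 -8.1 0;
-6.6 0 -7.7 0; -7.1 0 -7.3 0; -7.5 0 -6.8 0; -7.9 0 -6.3 0; -8.3 0 -5.7 0; -8.7 0 -5.2 0; -9.0 0 -4.6 0; -9.3 0 -4.0 0;
-9.5 0 -3.4 0; -9.7 0 -2.8 0; -9.9 0 -2.1 0; -10.0 0 -1.5 0; -10.1 0 -0.8 0; -10.1 0 -0.1 0; -10.1 0 0.5 0; -10.1 0 1.2 0;
```

Request:
apply_moves:
  moves: "-1.8 0 -10 0; -2.5 0 -9.8 0; -3.1 0 -9.6 0; -3.7 0 -9.4 0; -4.3 0 -9.1 0; -4.9 0 -8.8 0; -5.5 0 -8.5 0; -6 0 -8.1 0"

```text
clock: 8.8
eef_pos: [498.8, -249.6, 77.3]
orientation: [0.564, 0.826, 0.0, 0.0]
ft_force: [-0.9, -0.8, -1.9]
opening: 23.8
finger_force: 24.8
```

Request:
apply_moves:
  moves: "-6.6 0 -7.7 0; -7.1 0 -7.3 0; -7.5 0 -6.8 0; -7.9 0 -6.3 0; -8.3 0 -5.7 0; -8.7 0 -5.2 0; -9 0 -4.6 0; -9.3 0 -4 0"

```text
clock: 9.6
eef_pos: [522.3, -309.8, 124.5]
orientation: [0.564, 0.826, -0.0, -0.0]
ft_force: [-0.0, 0.9, -1.6]
opening: 23.4
finger_force: 24.8
```

```bash
python3 - <<'E'
from h import *
s=cap('side')['image']
cv2.imwrite("pics/c3.png",cv2.resize(s[270:420,200:400,::-1],(800,600),interpolation=cv2.INTER_CUBIC))
E
```

```text
(no output)
```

View pics/c3.png

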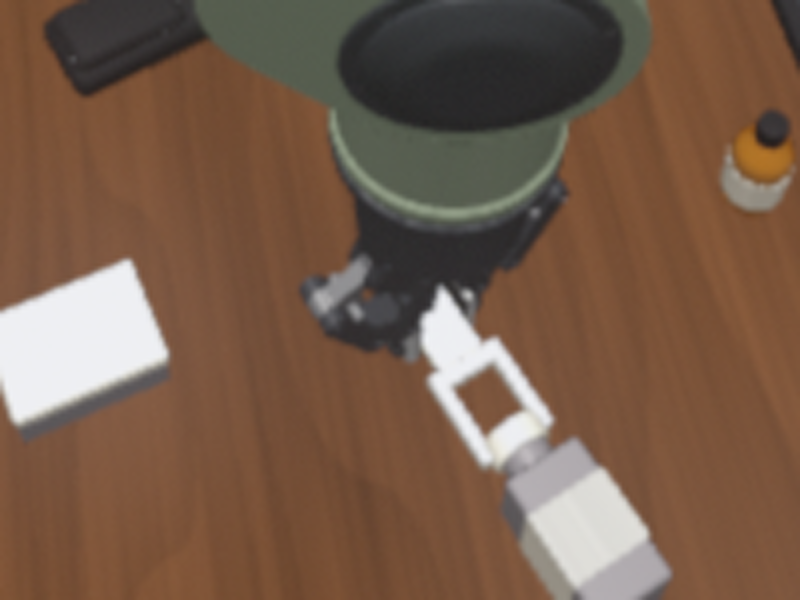

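```bash
python3 - <<'E'
from h import *
d=np.load("cal.npy",allow_pickle=True).item();S=d["side"]
b=np.array([-.361,.933,0]);k=np.array([0,0,1.]);g=robot.get_obs()["eef_pos"]+[0,0,19]
for th in(0,20,40,60,75):
    t=np.deg2rad(th);X=b*np.cos(t)+k*np.sin(t);Z=k*np.cos(t)-b*np.sin(t);O=g-153*X-3*Z
    print(th,"footz",O[2].round(),"cap",proj(S,O+86*X).round(),"neck/body z+",proj(S,O+70*X+20*Z).round(),"foot z+",proj(S,O+20*Z).round())
E
```

```text
0 footz 141.0 cap [328. 380.] neck/body z+ [334. 383.] foot z+ [358. 419.]
20 footz 89.0 cap [325. 382.] neck/body z+ [333. 389.] foot z+ [353. 426.]
40 footz 43.0 cap [321. 380.] neck/body z+ [329. 390.] foot z+ [343. 424.]
60 footz 10.0 cap [315. 375.] neck/body z+ [322. 386.] foot z+ [330. 412.]
75 footz -5.0 cap [311. 369.] neck/body z+ [317. 381.] foot z+ [320. 400.]
```

The pixels match tilt 0: cap at (329,380), foot edge at (355,418). So the bottle is still level and gripped stiffly in the air. I'll lower it near the desk and ease the grip so that it pivots.

Request:
apply_moves:
  moves: "0 0 30 0; 0 0 30 0; 0 0 20 0; 0 0 12 0; 0 0 0 0"

```text
clock: 10.15
eef_pos: [521.4, -308.6, 30.9]
orientation: [0.564, 0.826, -0.0, -0.001]
ft_force: [0.2, 0.0, 0.6]
opening: 23.4
finger_force: 24.8
```

Request:
apply_moves:
  moves: "0 0 0 0; 0 0 0 0; 0 0 0 0"
  jaw: 0.272

```text
clock: 10.45
eef_pos: [522.5, -309.4, 33.2]
orientation: [0.564, 0.826, 0.0, 0.001]
ft_force: [-0.0, -0.6, -1.6]
opening: 23.2
finger_force: 24.8
```

Request:
apply_moves:
  moves: "0 0 0 0; 0 0 0 0; 0 0 0 0"
  jaw: 0.277

```text
clock: 10.75
eef_pos: [522.2, -309.2, 32.5]
orientation: [0.564, 0.826, 0.0, 0.0]
ft_force: [0.2, -0.9, 0.1]
opening: 23.7
finger_force: 12.1
```

Request:
apply_moves:
  moves: "0 0 0 0; 0 0 0 0"
  jaw: 0.281

```text
clock: 10.95
eef_pos: [522.1, -309.1, 32.3]
orientation: [0.564, 0.826, 0.0, 0.0]
ft_force: [0.5, 0.2, -0.8]
opening: 24.2
finger_force: 0.0
```

Request:
apply_moves:
  moves: "0 0 0 0; 0 0 0 0"
  jaw: 0.278

```text
clock: 11.15
eef_pos: [522.0, -309.1, 32.2]
orientation: [0.564, 0.826, 0.0, -0.0]
ft_force: [0.4, 0.5, -1.0]
opening: 23.7
finger_force: 0.0
```

```bash
python3 - <<'E'
from h import *
c=cap('side');s=c['image']
cv2.imwrite("pics/c4.png",cv2.resize(s[300:420,240:400,::-1],(800,600),interpolation=cv2.INTER_CUBIC))
b=np.array([-.361,.933,0]);k=np.array([0,0,1.]);g=robot.get_obs()["eef_pos"]+[0,0,19]
for th in(-10,0,10,20,30):
    t=np.deg2rad(th);X=b*np.cos(t)+k*np.sin(t);Z=k*np.cos(t)-b*np.sin(t);O=g-153*X-3*Z
    f=lambda p:((proj(c,p)-[240,300])*5).round()
    print(th,"footz",O[2].round(),"cap",f(O+86*X),"tabend",f(O+166*X),"foot z+",f(O+20*Z))
print(f(np.array([522+ .361*153,-309-.933*153,40])))
E
```

```text
-10 footz 75.0 cap [420. 468.] tabend [311. 316.] foot z+ [555. 632.]
0 footz 48.0 cap [419. 479.] tabend [310. 312.] foot z+ [555. 666.]
10 footz 22.0 cap [415. 486.] tabend [310. 309.] foot z+ [548. 687.]
20 footz -4.0 cap [408. 488.] tabend [311. 307.] foot z+ [534. 696.]
30 footz -28.0 cap [399. 485.] tabend [311. 306.] foot z+ [515. 693.]
[547. 686.]
```

View pics/c4.png

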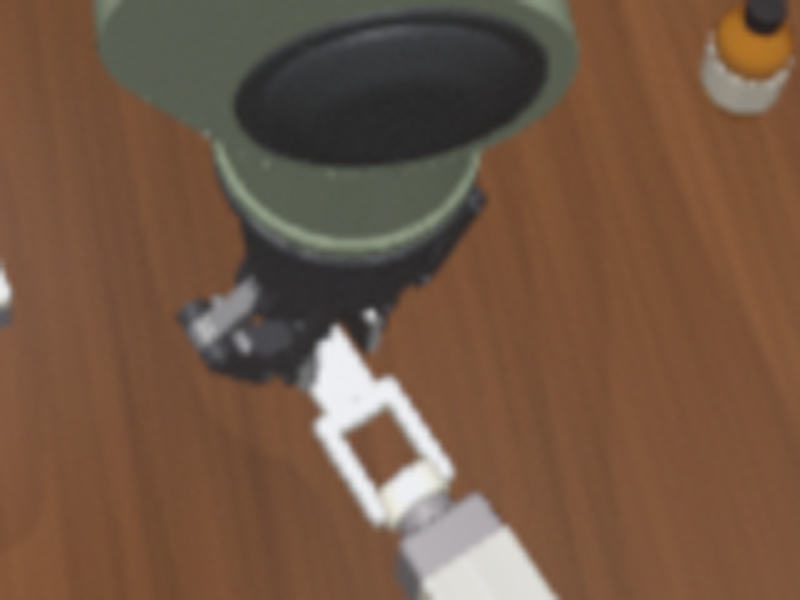

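Request:
apply_moves:
  moves: "0 0 0 0; 0 0 0 0; 0 0 0 0"
  jaw: 0.26

```text
clock: 11.5
eef_pos: [522.0, -309.1, 32.2]
orientation: [0.564, 0.826, -0.0, -0.0]
ft_force: [-0.8, -0.0, -0.0]
opening: 22.0
finger_force: 0.0
```

It dropped flat from a low height. I'll back off and locate the tab by its white pixels in the side image.

Request:
apply_moves:
  moves: "0 0 -40 0; 20 0 -40 0; 50 0 -40 0; 50 0 0 0; 0 0 0 0"
  jaw: 0.6

```text
clock: 12.0
eef_pos: [481.2, -202.5, 144.6]
orientation: [0.562, 0.827, 0.0, -0.0]
ft_force: [0.4, -1.5, -1.1]
opening: 51.4
finger_force: 0.0
```

```bash
cat > loc.py <<'E'
from h import *
c=cap('side');im=c['image'];cv2.imwrite('pics/raw_%d.png'%int(robot.get_obs()["clock"]*100),im[:,:,::-1])
m=(im.min(2)>205).astype(np.uint8)
n,l,st,ce=cv2.connectedComponentsWithStats(m)
for i in range(1,n):
    if st[i,4]<30:continue
    w=ray(c,*ce[i],24)
    ys,xs=np.where(l==i);P=np.array([ray(c,x,y,24)[:2] for x,y in zip(xs,ys)])
    mu=P.mean(0);U,S,V=np.linalg.svd(P-mu);d=V[0]*np.sign(V[0][1]);q=(P-mu)@d
    e=P[q>q.max()-30];ee=e.mean(0)
    print(st[i],w.round(),"dir",np.rad2deg(np.arctan2(d[1],d[0])).round(1),"ext",q.min().round(1),q.max().round(1),"end",(mu+d*q.max()).round(1),"lat at end mean",(ee).round(1))
E
python3 loc.py
```

```text
[ 374   42  145  130 9100] [1251.  576.   24.] dir 83.3 ext -384.5 446.9 end [1306.  1040.7] lat at end mean [1355.8 1016.4]
[ 308   49   97   66 3533] [952. 764.  24.] dir 64.3 ext -224.8 290.8 end [1079.9 1030.5] lat at end mean [1070.3 1016.2]
[293  53  35   5  49] [ 824. 1020.   24.] dir 0.3 ext -73.9 76.1 end [ 900.1 1020.5] lat at end mean [ 888.2 1019.9]
[203  55   7  12  57] [ 384. 1060.   24.] dir 93.4 ext -53.4 44.5 end [ 381.8 1104.9] lat at end mean [ 382.9 1089.7]
[214  62  23   3  32] [ 461. 1020.   24.] dir 0.5 ext -45.4 46.4 end [ 507.8 1020.2] lat at end mean [ 490.3 1020.2]
[204  86  10  13  83] [385. 812.  24.] dir 85.5 ext -39.7 43.9 end [388.5 855.6] lat at end mean [386.2 841.5]
[ 384  104   42   36 1009] [1039.  494.   24.] dir 67.5 ext -105.8 119.6 end [1085.1  605.5] lat at end mean [1071.8  592.1]
[ 485  126   66   37 1362] [1375.  316.   24.] dir 102.7 ext -101.9 103.0 end [1351.8  417.6] lat at end mean [1348.4  397.2]
[ 385  137   66   41 1750] [1020.  311.   24.] dir 92.8 ext -90.5 98.6 end [1015.5  411.1] lat at end mean [1016.3  394. ]
[ 455  161  105 
[... 976 characters left out ...]
018. -272.   24.] dir 87.1 ext -92.6 102.9 end [1023.6 -167.6] lat at end mean [1023.1 -184.2]
[ 196  336   46   39 1058] [ 341. -238.   24.] dir 14.4 ext -42.3 43.4 end [ 383.6 -226.9] lat at end mean [ 369.  -230.7]
[ 502  354   58   66 2719] [ 993. -421.   24.] dir 49.0 ext -76.5 95.9 end [1055.9 -347.7] lat at end mean [1057.2 -374.6]
[ 413  361   96   59 2855] [ 829. -395.   24.] dir 173.1 ext -87.9 90.1 end [ 740.2 -383.3] lat at end mean [ 755.4 -394.1]
[297 364  33  40 404] [ 531. -333.   24.] dir 111.7 ext -41.7 41.7 end [ 515.7 -293.5] lat at end mean [ 521.2 -307.7]
[325 407  25  13 196] [ 568. -404.   24.] dir 175.2 ext -21.9 24.7 end [ 543. -402.] lat at end mean [ 560.8 -403.4]
```

```bash
python3 - <<'E'
from h import *
rows(513.9,-288.8,40,111.5)
th=np.deg2rad(np.linspace(0,90,25));h=163*np.cos(th)-21*np.sin(th);z=163*np.sin(th)+21*np.cos(th)
for i in range(24):print("%.1f 0 %.1f 0"%(h[i+1]-h[i],z[i]-z[i+1]),end=";\n" if i%8==7 else "; ")
E
```

```text
now [ 482.  -205.3  144.3] psi 111.5 tilt 0.04
-22.3 -0.2 26.1 0.000; -22.3 -0.2 26.1 0.000; -22.3 -0.2 26.1 0.000; -22.3 -0.2 26.1 0.000
-1.7 0 -10.6 0; -2.4 0 -10.5 0; -3.1 0 -10.3 0; -3.8 0 -10.1 0; -4.4 0 -9.8 0; -5.0 0 -9.5 0; -5.7 0 -9.1 0; -6.2 0 -8.8 0;
-6.8 0 -8.3 0; -7.3 0 -7.9 0; -7.8 0 -7.4 0; -8.3 0 -6.8 0; -8.7 0 -6.3 0; -9.1 0 -5.7 0; -9.5 0 -5.1 0; -9.8 0 -4.5 0;
-10.1 0 -3.8 0; -10.3 0 -3.2 0; -10.5 0 -2.5 0; -10.6 0 -1.8 0; -10.7 0 -1.1 0; -10.7 0 -0.4 0; -10.7 0 0.3 0; -10.7 0 1.0 0;
```

Request:
apply_moves:
  moves: "-22 0 26 0; -22 0 26 0; -22 0 26 0; -22 0 26 0; 0 0 15 0; 0 0 11 0; 0 0 0 0; 0 0 0 0"

```text
clock: 12.85
eef_pos: [514.6, -289.0, 14.0]
orientation: [0.564, 0.826, 0.0, 0.0]
ft_force: [0.3, -0.2, 0.7]
opening: 51.0
finger_force: 0.0
```

Request:
apply_moves:
  moves: "0 0 0 0; 0 0 0 0; 0 0 0 0; 0 0 0 0; 0 0 0 0"
  jaw: 0.26
  newtons: 20

```text
clock: 13.35
eef_pos: [514.5, -289.4, 13.6]
orientation: [0.564, 0.826, 0.0, 0.0]
ft_force: [0.4, -0.2, 0.1]
opening: 22.7
finger_force: 19.6
```

Request:
apply_moves:
  moves: "-1.7 0 -10.6 0; -2.4 0 -10.5 0; -3.1 0 -10.3 0; -3.8 0 -10.1 0; -4.4 0 -9.8 0; -5 0 -9.5 0; -5.7 0 -9.1 0; -6.2 0 -8.8 0"

```text
clock: 14.15
eef_pos: [526.3, -320.0, 92.9]
orientation: [0.564, 0.826, 0.0, -0.0]
ft_force: [0.0, -0.6, -0.9]
opening: 22.6
finger_force: 20.6
```

```bash
cat > look.py <<'E'
from h import *
import sys
c=cap('side');s=c['image'];f=sys.argv[1]
cv2.imwrite(f,cv2.resize(s[300:420,240:400,::-1],(800,600),interpolation=cv2.INTER_CUBIC))
o=robot.get_obs();print(o["eef_pos"],o["opening"])
b=np.array([-.366,.930,0]);k=np.array([0,0,1.]);g=o["eef_pos"]-8*b+[0,0,7]
for th in map(float,sys.argv[2:]):
    t=np.deg2rad(th);X=b*np.cos(t)+k*np.sin(t);Z=k*np.cos(t)-b*np.sin(t);O=g-163*X
    q=lambda p:((proj(c,p)-[240,300])*5).round()
    print(th,"footz",O[2].round(),"cap",q(O+86*X),"tabend",q(O+166*X),"body top z+",q(O+70*X+20*Z),"foot z+",q(O+20*Z))
E
python3 look.py pics/c5.png 0 10 20 30
```

```text
[ 527.00851568 -321.36050709   94.18739164] 22.76658832936068
0.0 footz 101.0 cap [478. 503.] tabend [358. 324.] body top z+ [509. 523.] foot z+ [631. 705.]
10.0 footz 73.0 cap [473. 512.] tabend [358. 323.] body top z+ [508. 543.] foot z+ [621. 729.]
20.0 footz 45.0 cap [465. 515.] tabend [358. 323.] body top z+ [502. 556.] foot z+ [604. 739.]
30.0 footz 20.0 cap [453. 513.] tabend [359. 323.] body top z+ [492. 560.] foot z+ [579. 735.]
```

View pics/c5.png

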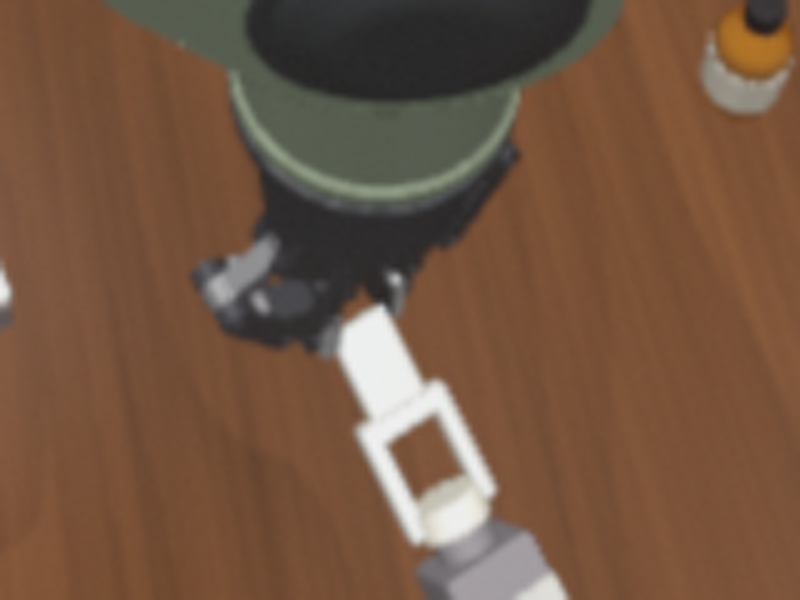

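Cap at (453,510) matches 30°, so the bottle is pivoting as intended. Continue the arc.

Request:
apply_moves:
  moves: "-6.8 0 -8.3 0; -7.3 0 -7.9 0; -7.8 0 -7.4 0; -8.3 0 -6.8 0; -8.7 0 -6.3 0; -9.1 0 -5.7 0; -9.5 0 -5.1 0; -9.8 0 -4.5 0"

```text
clock: 15.0
eef_pos: [551.0, -382.8, 144.8]
orientation: [0.564, 0.826, 0.0, 0.0]
ft_force: [-0.8, 2.8, 3.6]
opening: 22.9
finger_force: 22.7
```

Request:
apply_moves:
  moves: "-10.1 0 -3.8 0; -10.3 0 -3.2 0; -10.5 0 -2.5 0; -10.6 0 -1.8 0; -10.7 0 -1.1 0; -10.7 0 -0.4 0; -10.7 0 0.3 0; 0 0 0 0"

```text
clock: 15.8
eef_pos: [578.2, -453.1, 157.7]
orientation: [0.565, 0.825, -0.0, 0.001]
ft_force: [0.1, 1.3, 11.6]
opening: 22.7
finger_force: 26.3
```

```bash
python3 look.py pics/c6.png 60 75 85 90
```

```text
[ 578.13195225 -452.43262664  157.77554489] 22.53137351453896
60.0 footz 24.0 cap [650. 768.] tabend [605. 602.] body top z+ [696. 841.] foot z+ [732. 975.]
75.0 footz 7.0 cap [614. 723.] tabend [606. 604.] body top z+ [652. 793.] foot z+ [656. 883.]
85.0 footz 2.0 cap [590. 690.] tabend [607. 605.] body top z+ [622. 756.] foot z+ [606. 817.]
90.0 footz 2.0 cap [578. 673.] tabend [608. 606.] body top z+ [607. 736.] foot z+ [583. 783.]
```

View pics/c6.png

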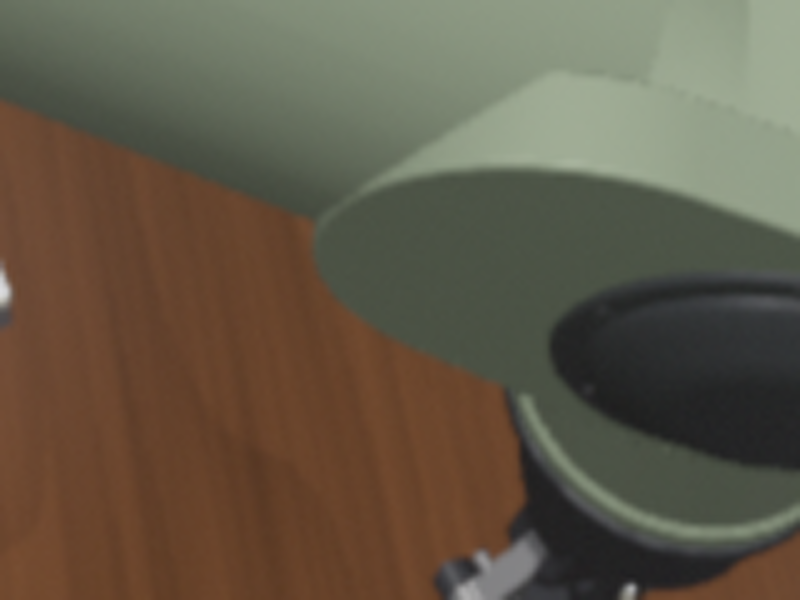

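Request:
apply_moves:
  moves: "-5 0 -0.5 0; 0 0 0 0; 0 0 0 0"

```text
clock: 16.15
eef_pos: [579.5, -456.2, 157.7]
orientation: [0.564, 0.826, -0.0, 0.001]
ft_force: [0.7, 0.0, 7.3]
opening: 22.7
finger_force: 25.9
```

Request:
apply_moves:
  moves: "0 0 0 0; 0 0 0 0; 0 0 0 0; 0 0 0 0; 0 0 0 0; 0 0 0 0"
  jaw: 0.3

```text
clock: 16.75
eef_pos: [579.2, -455.5, 157.1]
orientation: [0.564, 0.826, 0.0, -0.0]
ft_force: [-0.0, -1.0, 0.4]
opening: 25.6
finger_force: 0.0
```

Request:
apply_moves:
  moves: "0 0 0 0; 0 0 0 0; 0 0 0 0; 0 0 -10 0; 0 0 -30 0; 30 0 -40 0; 50 0 0 0; 50 0 0 0"
  jaw: 0.7

```text
clock: 17.55
eef_pos: [531.6, -333.2, 238.7]
orientation: [0.565, 0.825, 0.0, 0.001]
ft_force: [2.1, 0.7, -0.5]
opening: 59.7
finger_force: 0.0
```

```bash
python3 - <<'E'
from h import *
t=cap('top');s=cap('side');a=s['image'][270:420,260:460,::-1];b=t['image'][150:300,380:560,::-1]
cv2.imwrite('pics/c7.png',np.hstack([cv2.resize(a,(400,300)),cv2.resize(b,(360,300))]))
p=np.array([588,-468,0]);print([proj(c,p+[0,0,z]).round() for c in(t,s) for z in(0,70,166)])
E
```

```text
[array([473., 199.]), array([486., 195.]), array([507., 187.]), array([355., 451.]), array([359., 441.]), array([367., 426.])]
```

View pics/c7.png

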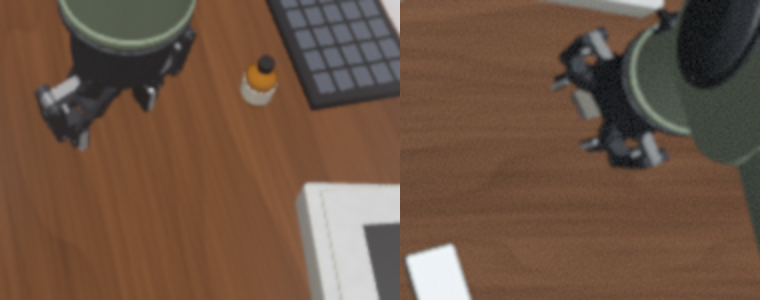

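The bottle's grey body shows at about top pixel (472,200), where predicted, so it seems to be standing. I've used all 10 views, so from here I measure with image code only. First move the arm out of the way.

Request:
apply_moves:
  moves: "50 0 0 0; 50 0 0 0; 50 0 0 0; 50 0 0 0; 50 0 0 0; 50 0 0 0; 0 0 0 0"

```text
clock: 18.35
eef_pos: [421.4, -50.2, 238.3]
orientation: [0.562, 0.827, 0.0, 0.001]
ft_force: [-0.3, -2.1, 0.3]
opening: 60.1
finger_force: 0.0
```

```bash
python3 - <<'E'
from h import *
print(robot.get_obs()["eef_pos"])
t=cap('top');im=t['image'];cv2.imwrite('pics/raw_t.png',im[:,:,::-1])
m=((im.min(2)>110)&(im.max(2).astype(int)-im.min(2)<45)).astype(np.uint8);m[:150]=0;m[260:]=0;m[:,:420]=0
n,l,st,ce=cv2.connectedComponentsWithStats(m)
for i in range(1,n):
    if st[i,4]>15:print(st[i],ce[i].round(1))
g=im.min(2)[165:230,455:535]
for r in g[::2]:print("".join(" .:-=+*#%@"[min(9,int(v)//26)] for v in r))
E
```

```text
[421.43871309 -50.22919341 238.30160107]
[456 150  56   8 263] [489.7 152.3]
[477 183  36  23 493] [493.8 193.4]
[469 193  10  16  78] [473.2 200.9]
[420 237  13  23 161] [424.  251.5]
::::::::::::::::::::::::::::::::::::::::::::::::::::::::::::::::::::::::::::::::
::::::::::::::::::::::::::::::::::::::::::::::::::::::::::::::::::::::::::::::::
::::::::::::::::::::::::::::::::::::::::::::::::::::::::::::::::::::::::::::::::
:::::.::::::::::::::::::::::::::::::::::::::::::::::::::::::::::::::::::::::::::
::::::::::::::::::::::::::::::::::::::::::::::::::::::::::::::::::::::::::::::::
::::::::::::::::::::::::::::::::::::::::::::::::::::::::::::::::::.:::::::::::::
::::::::::::::::::::::::::::::::::::::::::::::::::::::::::::::::::::::::::::::::
::::::::::::::::::::::::::::::::::::::::::.:::::::::::::::::::::::::::::::::::::
:::::::::::::::::::::::::::::::::::::::.::::::::::::::::::::::::::::::::::::::::
::::::::::::::::::::::::::::::::::::.::-=++=:::::-+*+=::::::::::::::::::::::::::
::::::::::::::::::::::::::::::::.:::::-*%%%#+---=#%@%#+:.:::::::::::::::::::::::
::::::::::::::::::::::::
[... 1057 characters left out ...]
:::::.::::::::::.::::::::::::::::.::::::::::::::::::
::::::::::::::::::.:::::::::::::::::::::::::::::::::::::::::::::::::::::::::::::
::::::::::::::::::::::::::::::::::::.:::::::::::::::::::::::::::::::::::::::::::
:::::::::::::.:::.:::::::::.::.:.::::::::::::::::::::.::.:::::::::::::::::::::::
:::::::::::::::..:::::::::::::::::::::.:.:.:.:::::::::.:::..:::.::::::::::::::::
::.:::::::::::::::::::::::::::::::::::::::::.:::::::.::::::::::..:.::.::.:.:::::
::::::::::.:::::.::::::::::::.::::::::::.::::::::..:::::::.:::..::.:::::.::::.:.
:::::::::::::::::::::::.::::::::::::::::::::::::::::::::::::::::::::.:::::::::::
:::::::::::::::::::::::::::::::::::::.::::::::::::::::::::::::::::::::::::::::::
```

```bash
python3 - <<'E'
from h import *
d=np.load("cal.npy",allow_pickle=True).item();T=d["top"]
print(ray(T,507.8,188.8,166),ray(T,490.5,194.3,92))
a=ray(T,505.2,184,166);b=ray(T,510,193.7,166);v=b-a;print("tab y dir",np.rad2deg(np.arctan2(v[1],v[0])),np.hypot(*v[:2]))
# edges: low-foot body corners  (leftmost 467.5,197.5?),(474,209)
print(ray(T,467,196,0),ray(T,474,208.5,0))
g=cv2.imread('pics/raw_t.png').min(2)[180:202:2,498:518];print(g)
E
```

```text
[ 583.51603623 -468.86252842  166.        ] [ 584.6948888  -467.45678199   92.        ]
tab y dir -159.11389111154227 24.839247320248464
[ 597.80618391 -452.03572468    0.        ] [ 562.57289232 -468.29464433    0.        ]
[[ 59  61  61  62  59  57  60  59  67  55  62  62  63  68  58  63  62  63
   63  61]
 [ 65  57  57  56  59  54  59  73  95  86  75  58  60  59  56  58  56  65
   61  64]
 [167 109  71  64  71  95 149 199 217 207 162  96  62  62  58  57  57  55
   68  57]
 [211 168 117 103 117 127 174 218 238 236 217 165  98  64  54  61  62  59
   58  58]
 [140 122 124 118 124 122 134 178 218 236 233 214 165  97  60  59  56  56
   61  53]
 [133 121 123 121 123 119 123 130 174 217 234 233 214 166  99  58  58  63
   58  63]
 [147 132 120 120 124 124 128 122 134 176 219 233 227 189 126  71  55  60
   58  59]
 [158 142 132 127 131 130 125 117 111 114 135 154 134  97  56  57  60  58
   59  60]
 [139 135 163 192 213 216 185 123  68  52  56  50  47  53  60  61  56  60
   57  45]
 [117 128 167 202 220 220 189 127  73  42  64  57  52  61  54  61  53  60
   57  56]
 [104  93  98 116 113  96  73  58  57  56  58  55  53  54  54  57  58  51
   56  54]]
```

```bash
python3 -c "
from h import *
rows(584.5,-468.5,215,111)"
```

```text
now [422.6 -52.9 238.3] psi 111.6 tilt 0.11
-44.6 -0.2 2.3 0.001; -44.6 -0.2 2.3 0.001; -44.6 -0.1 2.3 0.001; -44.6 -0.1 2.3 0.001; -44.6 -0.0 2.3 0.001; -44.6 0.0 2.3 0.001; -44.6 0.0 2.3 0.001; -44.6 0.1 2.3 0.001
-44.6 0.1 2.3 0.001; -44.6 0.2 2.3 0.001
```

Request:
apply_moves:
  moves: "-44.6 0 2 0; -44.6 0 2 0; -44.6 0 2 0; -44.6 0 2 0; -44.6 0 2 0; -44.6 0 2 0; -44.6 0 2 0; -44.6 0 2 0"
  jaw: 0.7

```text
clock: 19.2
eef_pos: [552.5, -390.6, 221.3]
orientation: [0.565, 0.825, -0.0, 0.0]
ft_force: [0.1, 0.5, 1.1]
opening: 59.7
finger_force: 0.0
```

Request:
apply_moves:
  moves: "-44.6 0 2 0; -40 0 2 0; 0 0 0 0; 0 0 0 0; 0 0 0 0"

```text
clock: 19.7
eef_pos: [583.1, -465.8, 217.3]
orientation: [0.564, 0.826, 0.0, -0.0]
ft_force: [-0.1, 1.2, 0.3]
opening: 59.6
finger_force: 0.0
```

```bash
python3 -c "
from h import *
rows(584.5,-468.5,133,111,1)"
```

```text
now [ 583.1 -465.8  217.3] psi 111.3 tilt 0.01
-3.1 0.3 84.3 0.006
```

Request:
apply_moves:
  moves: "-3 0 30 0; 0 0 30 0; 0 0 15 0; 0 0 7 0; 0 0 2 0; 0 0 0 0; 0 0 0 0"

```text
clock: 20.4
eef_pos: [584.9, -469.2, 134.5]
orientation: [0.564, 0.826, -0.0, 0.001]
ft_force: [-0.0, -0.2, -0.1]
opening: 59.9
finger_force: 0.0
```

Request:
apply_moves:
  moves: "0 0 0 0; 0 0 0 0; 0 0 0 0; 0 0 0 0; 0 0 0 0; 0 0 0 0"
  jaw: 0
  newtons: 60

```text
clock: 21.0
eef_pos: [584.7, -469.1, 133.7]
orientation: [0.564, 0.826, -0.0, 0.0]
ft_force: [-0.7, -1.0, 6.1]
opening: 22.6
finger_force: 59.4
```

Request:
apply_moves:
  moves: "0 0 -10 0; 0 0 -25 0; 0 0 -25 0; 0 0 -20 0; 0 0 -5 0; 0 0 0 0; 0 0 0 0"

```text
clock: 21.7
eef_pos: [583.9, -468.7, 216.9]
orientation: [0.564, 0.826, -0.0, -0.001]
ft_force: [-0.6, -0.0, -2.7]
opening: 22.7
finger_force: 59.0
```

```bash
python3 -c "
from h import *
rows(612,10,218.5,94.7,16);print(robot.get_obs()['ft_force'])"
```

```text
now [ 583.9 -468.7  216.9] psi 111.3 tilt 0.09
27.2 12.5 -0.1 0.018; 27.5 12.0 -0.1 0.018; 27.7 11.5 -0.1 0.018; 27.9 11.0 -0.1 0.018; 28.1 10.5 -0.1 0.018; 28.3 10.0 -0.1 0.018; 28.4 9.5 -0.1 0.018; 28.6 9.0 -0.1 0.018
28.8 8.4 -0.1 0.018; 28.9 7.9 -0.1 0.018; 29.0 7.4 -0.1 0.018; 29.2 6.9 -0.1 0.018; 29.3 6.3 -0.1 0.018; 29.4 5.8 -0.1 0.018; 29.5 5.3 -0.1 0.018; 29.6 4.7 -0.1 0.018
[-0.63655989 -0.0042078  -2.73552172]
```

Request:
apply_moves:
  moves: "13 6 0 0.01; 27 12 0 0.018; 27.5 12 0 0.018; 28 11.5 0 0.018; 28 11 0 0.018; 28 10.5 0 0.018; 28 10 0 0.018; 28 9.5 0 0.018"

```text
clock: 22.5
eef_pos: [598.6, -243.7, 217.3]
orientation: [0.619, 0.785, -0.0, -0.001]
ft_force: [0.9, -0.3, -1.3]
opening: 23.0
finger_force: 59.0
```

Request:
apply_moves:
  moves: "28.6 9 0 0.018; 28.8 8.4 0 0.018; 28.9 8 0 0.018; 29 7.4 0 0.018; 29 7 0 0.018; 29 6.3 0 0.018; 29 6 0 0.018; 14 3 0 0.008"

```text
clock: 23.3
eef_pos: [614.4, -19.2, 217.5]
orientation: [0.669, 0.743, 0.0, -0.001]
ft_force: [-0.1, 0.3, -0.7]
opening: 22.9
finger_force: 59.0
```

Request:
apply_moves:
  moves: "0 0 0 0; 0 0 0 0"

```text
clock: 23.5
eef_pos: [614.7, -23.1, 217.6]
orientation: [0.67, 0.742, -0.0, -0.0]
ft_force: [0.1, 0.1, -1.0]
opening: 22.7
finger_force: 59.0
```

```bash
python3 - <<'E'
from h import *
rows(611.4,25,218.5,94.7)
o=robot.get_obs();print(o["opening"],o["finger_force"])
c=cap('side');im=c['image'];cv2.imwrite('pics/raw_s9.png',im[:,:,::-1])
p=o["eef_pos"];f=np.array([p[0],p[1],p[2]-133.7]);q=lambda v:proj(c,f+v).round()
for n,v in(("foot",[0,0,0]),("bodytop",[0,0,70]),("cap",[0,0,92]),("eye",[0,0,107]),("tabend",[0,0,166])):print(n,q(v))
print("hook tip",proj(c,[607.6,72.2,197]),"seat",proj(c,[606.2,89.3,185]),"hub",proj(c,[598.4,184,205]))
g=im.min(2)[150:250,255:360]
for r in g[::2]:print("".join(" .:-=+*#%@"[min(9,int(v)//26)] for v in r))
E
```

```text
now [614.7 -23.1 217.6] psi 95.9 tilt 0.06
24.1 0.8 -0.5 0.010; 24.1 0.6 -0.5 0.010
22.72501349352468 58.96545767784119
foot [319. 244.]
bodytop [320. 226.]
cap [321. 220.]
eye [321. 216.]
tabend [323. 198.]
hook tip [309.5119302  185.78733691] seat [307.28806    184.56475734] hub [296.9742859  154.30721088]
.                          ...::....::::::::::::::::.....::::::::::-----------------:::::::::.:::::::::::
.                           ..:::....:...:..:::::::::...::...::::::::::::::::::::::::::::....::::::::::::
.                           ..::::.............::::::....:::::.......:::::::::::::......::..:::::::::::::
.                           ..:::::............::::::......:::::::::::::........::::::::...::::::::::::::
.                           ...::::.......::...:::::...........::::::::------::::::::.....-==============
.                           ....::::.....:+#*:.::::::................::::::::::...........-==============
.                           .....::::::-::=*#*-:::::.....................................:-==============
.                           ..:..:::::-====+*#+:
[... 3809 characters left out ...]
++===++++++++=====----------=======::::::::::::::::::::::::::...
::::::::::::::::::::::::::::::::::::=+++++++++++++++++=============+====++=-::::::::::::::::::::::::::...
::::::::::::::::::::::::::::::::::::-++++++++++++++===--===+++++++++===+++=-:::::::::::::::::::::::::::..
:::::::::.:::::::::::::::::::::::::::=+++=====-----::::-====++++++++===+++=:::::::::::::::::::::::::::::.
:::::::::::::::::::::::::::::::::::::::--:::::::::::::::-==++++++++=======-::::::::::::::::::::::::::::::
:::::::::::::::::::::::::::::::::::::::::::::::::::::::::-========-------::::::::::::::::::::::::::::::::
::::::::::::::::::::::::::::::::::::::::::::::::::::::::::------------:::::::::::::::::::::::::::::::::::
```

The image confirms the bottle is upright (cap at (320,219), predicted (321,220)) and the hook tip is near (308,184). Thread the eye along the hook.

Request:
apply_moves:
  moves: "0 -0.5 0 0.02; 12 0 0 0; 25 0 0 0; 20 0 0 0; 10 0 0 0; 0 0 0 0; 0 0 0 0"

```text
clock: 24.25
eef_pos: [609.3, 42.7, 218.1]
orientation: [0.678, 0.735, -0.0, 0.0]
ft_force: [0.8, -1.5, -0.8]
opening: 22.9
finger_force: 59.0
```

```bash
python3 -c "
from h import *
rows(606.2,89.3,218,94.7,1);print(robot.get_obs()['ft_force'])"
```

```text
now [609.3  42.7 218.1] psi 94.7 tilt 0.03
46.7 0.7 0.1 -0.001
[ 0.76206913 -1.45395649 -0.76094016]
```

Request:
apply_moves:
  moves: "10 0 0 0; 10 0 0 0; 10 0 0 0; 10 0 0 0; 6 0.5 0 0; 0 0 0 0; 0 0 0 0"

```text
clock: 24.95
eef_pos: [606.0, 89.3, 218.1]
orientation: [0.678, 0.735, -0.0, 0.0]
ft_force: [-1.0, -0.1, -1.2]
opening: 22.6
finger_force: 59.0
```

Request:
apply_moves:
  moves: "0 0 5 0; 0 0 5 0; 0 0 3 0; 0 0 2 0; 0 0 0 0; 0 0 0 0"

```text
clock: 25.55
eef_pos: [606.0, 89.5, 203.2]
orientation: [0.678, 0.735, 0.0, -0.0]
ft_force: [-0.2, 0.2, 0.8]
opening: 22.7
finger_force: 59.4
```

Request:
apply_moves:
  moves: "0 0 1 0; 0 0 1 0; 0 0 1 0; 0 0 0 0; 0 0 0 0"

```text
clock: 26.05
eef_pos: [606.8, 89.7, 201.3]
orientation: [0.678, 0.735, 0.001, 0.001]
ft_force: [-1.2, -0.5, 12.9]
opening: 22.5
finger_force: 60.7
```

```bash
python3 - <<'E'
from h import *
o=robot.get_obs();print(o["eef_pos"],o["ft_force"],o["wrist_torque"])
c=cap('side');im=c['image'];f=np.array([606,89.4,66])
for z in(0,70,92,107,122,166):print(z,proj(c,f+[0,0,z]).round())
g=im.min(2)[150:250,265:350]
for r in g[::2]:print("".join(" .:-=+*#%@"[min(9,int(v)//26)] for v in r))
E
```

```text
[606.77563557  89.65892109 201.26947566] [-1.17131224 -0.49468626 12.86510612] [-0.05392535  0.1099744   0.0197053 ]
0 [306. 216.]
70 [306. 198.]
92 [307. 192.]
107 [307. 188.]
122 [307. 184.]
166 [308. 171.]
               .::--======-:..........:::::.......:.......:::::--=::..:-===========--
               .:==+==--::::...........:.................::::::::::..::-----:::::::::
                :---::::::::............................::..:::::....::::::::::::::::
                 .:::..:-=-:...........................:::...:::..:::::::::::::::::::
                  ......:::...........................::::::::...:-==================
                 ..................::.....:::::........::::::...:-===================
                  .:.........::...........::::::::.....:::::..::=====================
                  .::........::::::......:::::::::............:-=====================
                  ..:::.......:::::.....:::::::::......::::::::-=========+*#*********
                  ..:::::..............:==+*#%%#=-=::.:::::::::-=========*#%%%%%%%%%%
    .             ..:::::::...:
[... 2708 characters left out ...]
::::::::::::
::::::::::::::::::::::::-++++++++*#############*+++++++++++::::::::::::::::::::::::::
:::::::::::::::::::::::::=+++++++===+++++++++===+++++++++++-:::::::::::::::::::::::::
::::::::::::::::::::::::::=+++++++++++++++++++++++=====----::::::::::::::::::::::::::
::::::::::::::::::::::::::-++++++++++++++=====----:::::::::::::::::::::::::::::::::::
:::::::::::::::::::::::::::=++++====----:::::::::::::::::::::::::::::::::::::::::::::
:::::::::::::::::::::::::::::--::::::::::::::::::::::::::::::::::::::::::::::::::::::
:::::::::::::::::::::::::::::::::::::::::::::::::::::::::::::::::::::::::::::::::::::
:::::::::::::::::::::::::::::::::::::::::::::::::::::::::::::::::::::::::::::::::::::
```

The contact force shows the eye resting on the wire at about the expected height. Ease off and release gently.

Request:
apply_moves:
  moves: "0 0 -0.7 0; 0 0 0 0; 0 0 0 0"

```text
clock: 26.4
eef_pos: [606.7, 89.7, 201.7]
orientation: [0.678, 0.735, 0.001, 0.001]
ft_force: [0.3, 0.0, 9.3]
opening: 22.8
finger_force: 60.2
```

Request:
apply_moves:
  moves: "0 0 0 0; 0 0 0 0; 0 0 0 0; 0 0 0 0; 0 0 0 0"
  jaw: 0.33
  newtons: 20

```text
clock: 26.9
eef_pos: [605.9, 89.4, 200.7]
orientation: [0.678, 0.735, -0.0, -0.0]
ft_force: [0.1, -1.0, 1.4]
opening: 27.7
finger_force: 0.0
```

Request:
apply_moves:
  moves: "0 0 0 0; 0 0 0 0; 0 0 0 0; 0 0 -10 0; 0 0 -30 0; 0 0 -40 0; -30 0 -40 0; 0 0 0 0"
  jaw: 0.8

```text
clock: 27.7
eef_pos: [610.5, 56.5, 326.8]
orientation: [0.679, 0.734, 0.002, 0.003]
ft_force: [-1.0, 0.3, -1.3]
opening: 68.4
finger_force: 0.0
```

Request:
apply_moves:
  moves: "-50 0 0 0; -50 0 0 0; -50 0 0 0; -50 0 0 0; -50 0 0 0; -50 0 0 0; 0 0 0 0; 0 0 0 0"

```text
clock: 28.5
eef_pos: [632.7, -240.5, 320.8]
orientation: [0.678, 0.735, 0.0, -0.0]
ft_force: [0.2, 0.9, 0.1]
opening: 68.3
finger_force: 0.0
```

```bash
python3 - <<'E'
from h import *
o=robot.get_obs();print(o["eef_pos"],o["ft_force"])
c=cap('side');im=c['image']
c2=cap('top');im2=c2['image']
f=np.array([606,89.4,66])
for z in(0,70,92,107,122,166):print(z,proj(c,f+[0,0,z]).round(),proj(c2,f+[0,0,z]).round())
print(robot.get_obs()["clock"])
for I,y,x in((im,150,265),(im2,165,205)):
  g=I.min(2)[y:y+84,x:x+85]
  for r in g[::2]:print("".join(" .:-=+*#%@"[min(9,int(v)//26)] for v in r))
a=cap('side')['image'].astype(int)[150:250,265:350];print("diff",np.abs(a-im.astype(int)[150:250,265:350]).max(2).mean())
E
```

```text
[ 632.70425665 -240.51302727  320.8285099 ] [0.18691524 0.92088978 0.07293596]
0 [306. 216.] [270. 191.]
70 [306. 198.] [269. 186.]
92 [307. 192.] [269. 184.]
107 [307. 188.] [269. 182.]
122 [307. 184.] [268. 181.]
166 [308. 171.] [267. 176.]
28.6
                  .::::::::::::::::::::::::::::::::::::::::-======================---
                  .:::::::::::::::::::::::::::::::::::::::::-==========-----:::::::::
                 ...:::::.::.::::::::::::::::::::::::::::::::-----:::::::::::::::::::
                  .::::::::..........::::::::::::::::::::::::::::-:::::::::::::::::::
                  .:::::::......::...::::::::::::::::::::::::::-=====================
                  .::::::::....:+#*-.::::::::::::::::::::::::::-=====================
                  .::::::::::--:=*#*-::::::::::::::::::::::::::-=====================
                 ..:::::::::-====+*#*-:::::::::::::::::::::::::-=====================
                  ..::::::::-=====+##=:::::--==-:::::::::::::::-=========+*#*********
           .      ..::::::::-======+##*#%%%%%%%%=::::::::::::::-=========*#%%%
[... 5695 characters left out ...]
:::::::::::::::::::::::::::::::::::::::::::::::::..:::::..:.::::::.:::::::
:::::::::.:::::::::::::::::::::::::::::::::::::::::::::::::::::::::::::::::::::::::::
:::::::::::::::::::::::::::::::::::::::::::::::::::::::.:.::::.::::.:::::::::..::::::
:::::::::::::.::::::::::::::::::::.:::::::.:.::::::::::...:....::.:.:::::::::.::.::::
:.:::::::::::.::::.::::::::::::::::::::::::::::::::.:::.:::::::::::::::::::::::::::::
::::::::::::::::::::::::::::::::::::::..:::::::::.:::::.:::::::.:::::.:::::::::::::::
:::::::::::.::.:.:::::::::::::::::::::::::::::::::::::::::::..:::::::::::::::::::::::
:::.:::::::---::::::::::::::::::::::::::::::::::::::::::::.::::::::::::::::::::::::::
diff 1.6532941176470588
```

Request:
apply_moves:
  moves: "0 0 0 0; 0 0 0 0; 0 0 0 0; 0 0 0 0; 0 0 0 0; 0 0 0 0; 0 0 0 0; 0 0 0 0"

```text
clock: 29.45
eef_pos: [633.0, -239.5, 320.8]
orientation: [0.678, 0.735, 0.0, -0.0]
ft_force: [-0.1, -0.0, 0.1]
opening: 67.8
finger_force: 0.0
```

Request:
apply_moves:
  moves: "0 0 0 0; 0 0 0 0; 0 0 0 0; 0 0 0 0; 0 0 0 0; 0 0 0 0; 0 0 0 0; 0 0 0 0"

```text
clock: 30.25
eef_pos: [633.0, -239.5, 320.8]
orientation: [0.678, 0.736, 0.0, -0.0]
ft_force: [0.3, 1.0, -0.5]
opening: 68.4
finger_force: 0.0
```

```bash
python3 - <<'E'
from h import *
k=lambda:cap('side')['image'].astype(int)
F=[k() for _ in range(10)]
for i in range(1,10):
    d=np.abs(F[i]-F[0]).max(2);print(d[160:230,290:325].mean().round(2),d[300:370,200:280].mean().round(2))
E
```

```text
0.76 0.87
0.77 0.87
0.76 0.88
0.78 0.89
0.78 0.88
0.77 0.89
0.79 0.87
0.77 0.9
0.76 0.88
```

The bottle is still: changes there are no larger than background noise. Handing in.

```bash
python3 -c "
from cell import robot
print(robot.hand_in())"
```

```text
the job is handed in; nothing more can be done
None
```

I swung the hook over the dish, stood the bottle upright and released it, then hung it by its eye on the hook and handed the job in at about 31 s; the last images show it hanging still over the dish, but the hand-in returned no verdict.

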